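# Close up a cassette filter holder with a ratchet ring wrench

### The arm

A 6-joint arm with a two-finger parallel gripper is mounted at the origin on the work surface. World frame = base frame: x ahead of the robot, y to its left, z up, the work surface at z = 0. Lengths are in m, angles in rad, forces in N, time in s.
With the tool pointing down it reaches from about 0.275 to 0.875 m from the base axis. Payload 12.5 kg.
Tool frame: the origin (TCP) lies between the finger pads; the fingertips stand 19 mm ahead of it and the grasp point (between the pads) is the TCP; y points along the fingers, z is the direction in which the jaws open and shut, and the axes are right-handed (so a half turn about y gives the same grasp; the last joint's range is limited). The gripper opens to 85 mm and grips with 20 to 120 N. Pads are 22 mm wide; open, the fingers measure 114 mm over their backs; the gripper's body (76 mm by 85 mm) begins 54 mm behind the grasp point. The pads swing forward as they close: fully open they stand 13 mm farther back than shut.
Start: joints at [-1.295, 0.351, 1.652, -0, 1.139, -0.085], TCP at [0.194, -0.515, 0.25] pointing down, gripper open.
Joint ranges: [-2.75, 2.75], [-0.79, 2.1], [0.01, 2.65], [-1.57, 4.71], [0.07, 3.14], [-2.87, 2.87]. Speed limits (rad/s): [2.22, 2.22, 2.79, 3.14, 3.14, 3.14].

### API

Orientations are given as a 3x3 rotation matrix whose columns are the frame's x, y, z axes.
In Python, from workcell import bot, monitor, cams gives the robot as it stands. Calls block until the motion is done:
- bot.move_to(position, orientation): joint-space move of the TCP to a pose.
- bot.line_to(position, rotation=None, max_speed=0.15, max_force=None): straight line of the TCP; rotation=None keeps the orientation; max_speed is the mean speed in m/s. With max_force (N) it stops when the force on the tool has changed by that much, and returns True; else False.
- bot.move_j(angles): joint-space move.
- bot.set_gripper(opening): finger opening in m; the grip force is fixed at half the most; returns when the fingers have stopped.
- bot.sleep(seconds).
- bot.solve_ik(position, orientation): joint angles nearest the present ones, or None.
- monitor.get_obs(): the state.
- cams.get_image(name): name is "side" or "top" or "wrist"; returns a dict with "color" (400x640x3 uint8, red, green, blue), "mtx" (3x3 intrinsics, pixels), "dist_coeffs" ([k1, k2, p1, p2, k3] as OpenCV has them; the pictures are not rectified), "R" (3x3) and "t" (3): a world point X has camera coordinates R X + t; the wrist camera has in their place "hand_eye" (4x4, takes a point from camera to tool coordinates, whose origin is the TCP and whose axes are the tool frame's). Camera axes: x right, y down, z forward; pixel columns grow to the right and rows downward; lengths in m; the calibration is good to about 2 mm. A picture is of the moment at which its call begins: read the wrist's pose just before it. There is no depth.
A pose or a line that the arm cannot do raises bot.PlanningError and nothing moves.
- bot.finish_job(): hands the job in, once; it reports no verdict.
The state is a dict: "t": time; "qpos": joint angles; "qd": joint speeds; "joint_torque": joint torques, N m; "tcp_pos": TCP position; "tcp_rot": TCP orientation; "contact_force": force on the tool from outside, world axes, zero at the start; "moment": the same for the moment, N m; "opening": finger opening in m.
Only numpy, scipy, OpenCV 4.12 (cv2) and the standard library are available. Lean on these libraries where they do the work, as an engineer would, in place of code of your own. Each camera call takes 0.05 s, during which the arm holds its last target.

### The job

Tighten the loose nut of the cassette filter holder with the ratchet ring wrench: put the ring fully down over the nut and swing the handle back and forth, letting the ratchet slip on the return strokes, until the nut is pulled up to about 1.6 newton-metres, not much less and not overtightened. Then lift the wrench off, lay it flat on the tool mat and let go; keep the fingers off the nut, and leave the other things on the bench alone.

Things in the scene. Friction and masses are not known exactly. Their poses are not given: they have to be found in the camera images.
- holder: stainless cassette filter holder fixed to the bench, 120 x 222 mm on plan: feed plate on feet, white cassette, thick end plate (top 100 mm up), two upright tie rods 18 mm thick, 176 mm apart; on each rod a spacer tube (34 mm diameter, 25 mm high) on the end plate, under a flanged hex nut. Origin: centre of its underside; z up, y from the rod with the tight nut to the rod with the loose nut
- nut_mid (a point): the loose hex nut, on the rod at the holder's +y end (the nut at the -y end is already tight): 30 mm across flats, hex 15.5 mm high with a 3 mm conical top above it, on a 4 mm flange of 42 mm diameter. This point is on its axis, 7.5 mm above the flange's top face, half-way up. Its x axis is square to a flat
- rod_top (a point): top of the loose nut's tie rod, on its axis, 170 mm up. Right-hand thread: clockwise from above tightens, 3 mm per turn. The nut runs at about 0.3 N m until it meets the spacer, after an unknown 45 to 105 degrees; then it takes 0.85 N m and the gaskets yield: the torque grows by 0.7 N m per further radian (felt while turning; less when held still). Let go, the nut stays where it is
- plate_end (a point): point on the end plate's top face, on the axis of the loose nut's rod, 99.5 mm above the holder's underside while the gaskets are unloaded; it sinks about 0.5 mm per radian of the nut as the gaskets are squeezed (0.2 mm at 1.15 N m, 0.5 mm at 1.6 N m, 1.0 mm at 2.3 N m)
- grip (a point): where to hold the ratchet ring wrench: middle of its black rubber handle sleeve (140 mm long, 22 mm wide, 20 mm thick), 130 mm from the ring's axis, 10 mm above the wrench's underside (sleeve and ring have one level underside). Wrench axes: x from the ring to the handle end, z up. Weight about 0.4 kg, balance point 95 mm from the ring's axis; it lies flat on the mat, ring away from the robot
- ring_mid (a point): centre of the wrench's ratchet ring, 9 mm above its underside; turns with the ring: z up, x square to a flat of the bore. Head 60 mm in diameter; ring 18 mm high, open right through, with a six-sided bore 31.6 mm across flats, that goes down over rod and nut until it rests on the nut's flange (this point is then 1.5 mm above nut_mid)
- handle_end (a point): far end of the wrench's handle, 222 mm from the ring's axis. Swung clockwise (from above) it drives the nut; anticlockwise the ring slips in clicks of 20 degrees; up to 30 degrees of each stroke are play. Rested on the nut and swung clockwise, the bore drops over the hex once flats are parallel (within 4 degrees) and axes within 1 mm. Swing back a little before lifting off: under load it binds
- mat: grey tool mat, 320 x 260 mm, 4 mm thick, fixed; origin at the centre of its underside; x along its long side
- spanner: open-ended spanner, 160 mm long, 30 mm wide, 11 mm thick, lying on the mat beside the wrench, not needed
- spare_nut: spare flanged nut lying on the mat, 42 mm across, 20 mm high, not needed
- tube_rack: white tube rack, 75 x 160 x 80 mm high
- tip_box: pipette tip box, 122 x 82 x 75 mm high
- media_bottle: glass media bottle, 70 mm diameter, 145 mm high
- beaker: glass beaker, 72 mm diameter, 95 mm high
- clamp_ring: steel pipe clamp ring, 54 mm diameter, 14 mm high, with a small wing screw

How it is judged:
By the outcome, as a careful person would: the job done as asked, in the order asked, and still so for the second after the job is handed in, with the robot touching nothing.
It also fails if it takes over 72 s, if anything falls off the work surface, if the arm or the gripper's body presses on something with over 40 N, if the wrist force passes 120 N, or if a joint passes its speed limit or range.

## Working session

There is one attempt and no reset: what is moved stays moved. The work goes in short steps, each a Python script; the robot and the scene stay as the last script left them, time stands still between calls to the robot, and variables do not carry over. Pictures are saved under pics/ and viewed, and the job is handed in when it is done.

```bash
ls; mkdir -p pics
python3 - <<'E'
from workcell import bot, monitor, cams
import cv2, numpy as np
np.set_printoptions(precision=4,suppress=True)
o=monitor.get_obs();print(o)
for n in ["side","top","wrist"]:
    d=cams.get_image(n);cv2.imwrite(f"pics/{n}0.png",d["color"][:,:,::-1]);print(n,{k:v for k,v in d.items() if k!="color"})
E
```

```text
pics
{'t': 0.0, 'qpos': array([-1.2946,  0.3512,  1.6524,  0.    ,  1.1391, -0.0846]), 'qd': array([ 0.0002,  0.0011, -0.0018,  0.0006,  0.0015,  0.0013]), 'joint_torque': array([ -0.0004, -50.6096, -29.1405,  -0.0002,   0.0046,  -0.    ]), 'tcp_pos': array([ 0.1941, -0.5143,  0.2498]), 'tcp_rot': array([[-0.9356, -0.0003,  0.353 ],
       [-0.353 ,  0.0012, -0.9356],
       [-0.0001, -1.    , -0.0012]]), 'contact_force': array([ 0.4586,  0.7948, -0.2629]), 'moment': array([-0.0189, -0.0454, -0.044 ]), 'opening': 0.08532438010119367}
side {'mtx': array([[387.4074,   0.    , 319.3826],
       [  0.    , 387.4074, 197.3695],
       [  0.    ,   0.    ,   1.    ]]), 'dist_coeffs': array([-0.0756,  0.    ,  0.    ,  0.    ,  0.    ]), 'R': array([[-0.8219, -0.5696, -0.0086],
       [-0.3229,  0.4782, -0.8168],
       [ 0.4694, -0.6685, -0.5769]]), 't': array([0.4978, 0.2881, 0.9233])}
top {'mtx': array([[400.3142,   0.    , 322.9174],
       [  0.    , 400.3142, 196.3722],
       [  0.    ,   0.    ,   1.    ]]), 'dist_coeffs': array([-0.0146,  0.    ,  0.    ,  0.    ,  0.    ]), 'R': array([[-0.0228, -0.9997,  0.0088],
       [-0.9963,  0.022 , -0.0836],
       [ 0.0834, -0.0107, -0.9965]]), 't': array([0.0347, 0.6157, 1.2978])}
wrist {'mtx': array([[317.055 ,   0.    , 322.7415],
       [  0.    , 317.055 , 202.5491],
       [  0.    ,   0.    ,   1.    ]]), 'dist_coeffs': array([-0.0499,  0.    ,  0.    ,  0.    ,  0.    ]), 'hand_eye': array([[ 0.0004,  0.9457,  0.3252, -0.0843],
       [ 0.0008, -0.3252,  0.9457, -0.1239],
       [ 1.    , -0.0001, -0.0009,  0.0011],
       [ 0.    ,  0.    ,  0.    ,  1.    ]])}
```

View pics/side0.png

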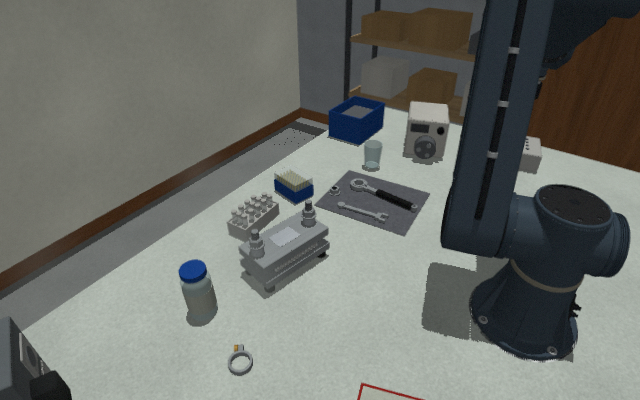

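View pics/top0.png

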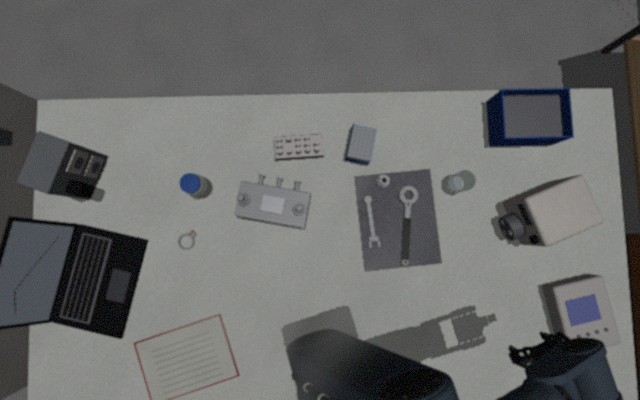

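View pics/wrist0.png

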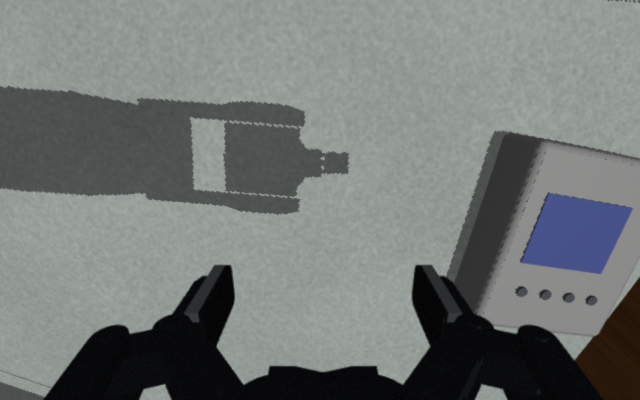

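```bash
cat > h.py <<'E'
from workcell import bot, monitor, cams
import cv2, numpy as np
np.set_printoptions(precision=4,suppress=True)
def snap(n,f=None):
    o=monitor.get_obs(); d=cams.get_image(n)
    if n=="wrist":
        H=d["hand_eye"];R=o["tcp_rot"]@H[:3,:3];t=o["tcp_rot"]@H[:3,3]+o["tcp_pos"]
        d["R"]=R.T;d["t"]=-R.T@t
    if f: cv2.imwrite(f"pics/{f}.png",d["color"][:,:,::-1])
    np.savez(f"pics/{f}.npz",**d)
    return d
def load(f): return dict(np.load(f"pics/{f}.npz"))
def proj(d,X):
    p,_=cv2.projectPoints(np.atleast_2d(np.asarray(X,float)),cv2.Rodrigues(d["R"])[0],d["t"],d["mtx"],d["dist_coeffs"]);return p[:,0]
def ray(d,uv):
    p=cv2.undistortPoints(np.array([[uv]],float),d["mtx"],d["dist_coeffs"])[0,0]
    v=d["R"].T@np.array([p[0],p[1],1]);return -d["R"].T@d["t"],v/np.linalg.norm(v)
def onz(d,uv,z):
    c,v=ray(d,uv);return c+v*(z-c[2])/v[2]
def crop(d,f,u0,v0,u1,v1,s):
    c=d["color"][v0:v1,u0:u1,::-1];cv2.imwrite(f"pics/{f}.png",cv2.resize(c,None,fx=s,fy=s,interpolation=cv2.INTER_CUBIC))
E
python3 - <<'E'
from h import *
t=snap("top","top1");s=snap("side","side1")
crop(t,"top1c",220,110,460,280,3.3); crop(s,"side1c",220,180,350,300,6)
print("ring",onz(t,(408,194),.013),"end",onz(t,(405,263),.014))
print("nuts",onz(t,(243,199),.15),onz(t,(298,210),.15))
E
```

```text
ring [ 0.6191 -0.2642  0.013 ] end [ 0.3909 -0.2448  0.014 ]
nuts [0.6033 0.2613 0.15  ] [0.5668 0.0975 0.15  ]
```

View pics/top1c.png

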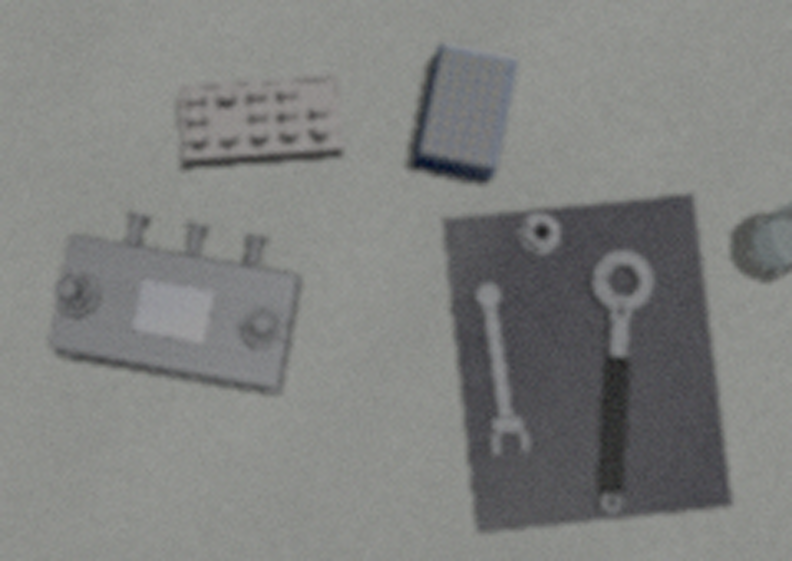

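View pics/side1c.png

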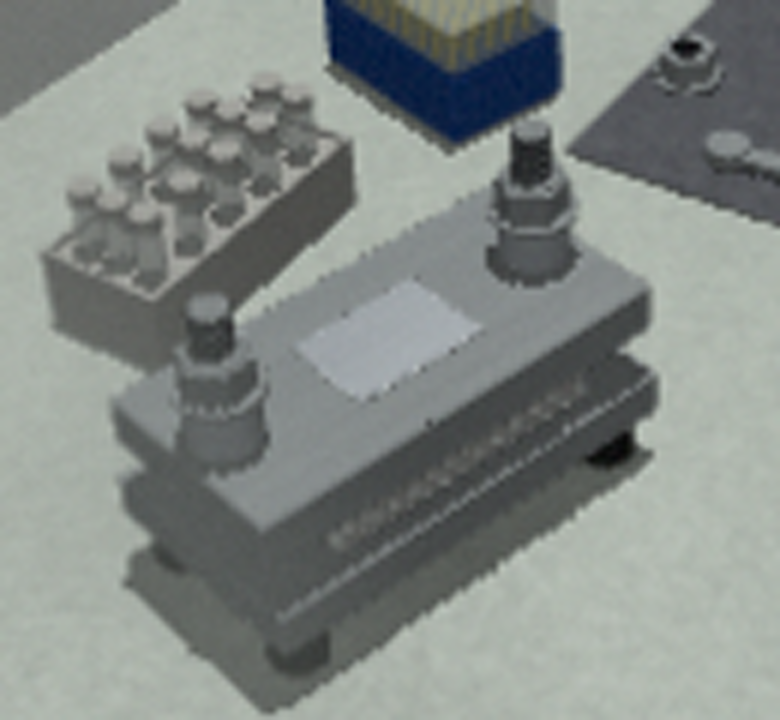

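```bash
cat >> h.py <<'E'
def campose(cam,f,down,H):
    # tool pose such that camera at cam looks along f with image-down ~ down
    f=f/np.linalg.norm(f);x=np.cross(down,f);x/=np.linalg.norm(x);y=np.cross(f,x)
    Rc=np.column_stack([x,y,f]);R=Rc@H[:3,:3].T
    u,_,v=np.linalg.svd(R);R=u@v
    return cam-R@H[:3,3],R
E
python3 - <<'E'
from h import *
H=cams.get_image("wrist")["hand_eye"]
mid=np.array([.585,.18,.145]);n=np.array([.976,-.2175,0])
for el in (8,12,18,25):
  for dist in (.15,.17,.2):
    for up in (1,-1):
      e=np.radians(el);f=n*np.cos(e)-np.array([0,0,np.sin(e)])
      p,R=campose(mid-f*dist,f,np.array([0,0,up*1.]),H)
      q=bot.solve_ik(p,R); print(el,dist,up,p,R[:,1],q)
E
```

```text
8 0.15 1 [0.5849 0.179  0.1848] [ 0.87   -0.1931 -0.4536] [0.441  0.4948 2.0799 4.1415 0.7061 1.0391]
8 0.15 -1 [0.5746 0.1833 0.1067] [ 0.958  -0.2143  0.1904] [ 0.4953  1.0543  2.0248  3.8501  1.715  -1.6125]
8 0.17 1 [0.5656 0.1833 0.1876] [ 0.87   -0.1931 -0.4536] [0.4701 0.4725 2.1137 4.1644 0.7253 1.0414]
8 0.17 -1 [0.5553 0.1876 0.1095] [ 0.958  -0.2143  0.1904] [ 0.5281  1.0489  2.0573  3.8854  1.7364 -1.5954]
8 0.2 1 [0.5366 0.1898 0.1918] [ 0.87   -0.1931 -0.4536] [0.5178 0.4396 2.1614 4.2047 0.7542 1.0419]
8 0.2 -1 [0.5263 0.1941 0.1137] [ 0.958  -0.2143  0.1904] [ 0.5816  1.0421  2.1031  3.9438  1.7649 -1.5684]
12 0.15 1 [0.5876 0.1784 0.1847] [ 0.837  -0.1857 -0.5147] [0.4256 0.472  2.0563 4.2376 0.6171 0.931 ]
12 0.15 -1 [0.572  0.1839 0.1075] [ 0.9687 -0.2167  0.1215] [ 0.5039  1.0113  2.0516  3.8608  1.6335 -1.6233]
12 0.17 1 [0.5685 0.1827 0.1889] [ 0.837  -0.1857 -0.5147] [0.4532 0.4457 2.0897 4.2614 0.6344 0.9297]
12 0.17 -1 [0.5529 0.1881 0.1117] [ 0.9687 -0.2167  0.1215] [ 0.5368  1.0019  2.0848  3.8947  1.6526 -1.6089]
12 0.2 1 [0.5399 0.1891 0.1951] [ 0.837  -0
[... 759 characters left out ...]
5989  0.9042  2.1672  3.961   1.5399 -1.6225]
25 0.15 1 [0.5963 0.1765 0.183 ] [ 0.7026 -0.1557 -0.6944] [ 0.3713  0.4307  1.9595 -1.4788  0.4134  0.3347]
25 0.15 -1 [0.5641 0.1856 0.1115] [ 0.9705 -0.2171 -0.105 ] [ 0.518   0.8619  2.1159  3.8983  1.3454 -1.6841]
25 0.17 1 [0.5786 0.1804 0.1915] [ 0.7026 -0.1557 -0.6944] [ 0.3933  0.3952  1.9895 -1.4539  0.429   0.325 ]
25 0.17 -1 [0.5464 0.1896 0.12  ] [ 0.9705 -0.2171 -0.105 ] [ 0.5494  0.8381  2.1491  3.9286  1.3555 -1.6811]
25 0.2 1 [0.552  0.1864 0.2042] [ 0.7026 -0.1557 -0.6944] [ 0.4291  0.3415  2.0312 -1.4103  0.4551  0.3053]
25 0.2 -1 [0.5199 0.1955 0.1327] [ 0.9705 -0.2171 -0.105 ] [ 0.6003  0.8017  2.1959  3.9784  1.3683 -1.6786]
```

Run:
```python
from h import *
H=cams.get_image("wrist")["hand_eye"]
mid=np.array([.585,.18,.145]);n=np.array([.976,-.2175,0])
e=np.radians(25);f=n*np.cos(e)-np.array([0,0,np.sin(e)])
p,R=campose(mid-f*.2,f,np.array([0,0,1.]),H)
t0=monitor.get_obs()["t"]
bot.move_to(p+[-.03,0,.08],R);print(monitor.get_obs()["t"]-t0)
bot.line_to(p,max_speed=.2);print(monitor.get_obs()["t"]-t0)
d=snap("wrist","w1");d2=dict(d);d2["color"]=d["color"][::-1,::-1]
cv2.imwrite("pics/w1f.png",d2["color"][:,:,::-1])
```

```text
2.7333
3.3083
```

View pics/w1f.png

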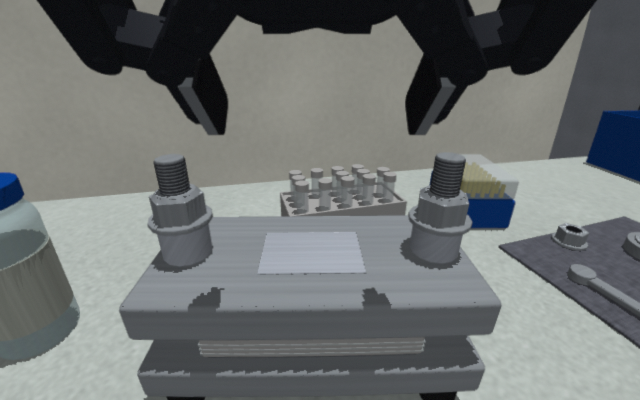

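Run:
```python
from h import *
i=cv2.imread("pics/w1f.png")
a=i[145:275,135:225];b=i[145:275,400:490]
cv2.imwrite("pics/w1c.png",cv2.resize(np.hstack([a,b]),None,fx=4.4,fy=4.4,interpolation=cv2.INTER_CUBIC))
```

```text
(no output)
```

View pics/w1c.png

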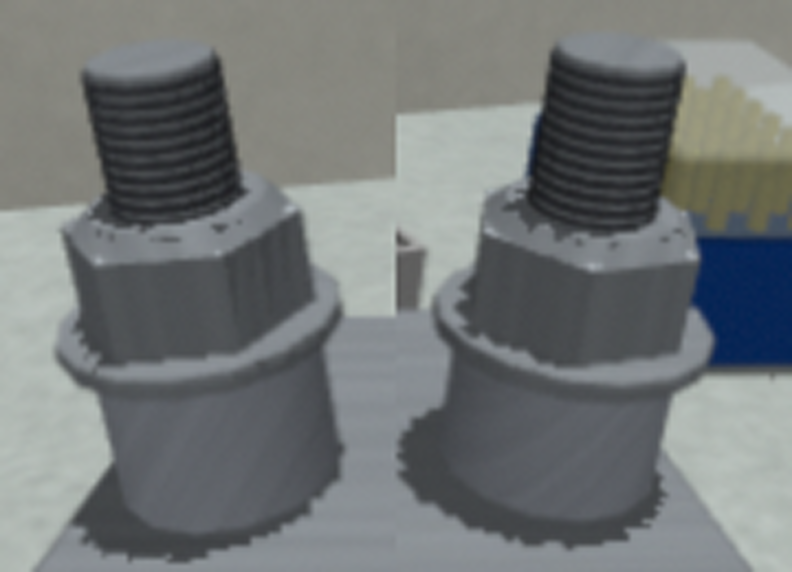

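```bash
cat >> h.py <<'E'
def circ(c,r,z,n=72):
    a=np.linspace(0,2*np.pi,n,endpoint=False);return np.column_stack([c[0]+r*np.cos(a),c[1]+r*np.sin(a),np.full(n,z)])
def overlay(d,polys,f,box,s,flip=False,cols=None):
    u0,v0,u1,v1=box;c=d["color"][v0:v1,u0:u1,::-1];im=cv2.resize(c,None,fx=s,fy=s,interpolation=cv2.INTER_CUBIC)
    for k,P in enumerate(polys):
        p=(proj(d,P)-[u0,v0]+.5)*s-.5
        cv2.polylines(im,[np.round(p*16).astype(np.int32)],True,(cols or [(0,0,255),(0,255,0),(255,0,0),(0,255,255),(255,0,255)])[k%5],1,cv2.LINE_AA,4)
    if flip: im=im[::-1,::-1]
    cv2.imwrite(f"pics/{f}.png",im);return im
E
python3 - <<'E'
from h import *
d=load("w1")
# rod top centre pixels in flipped image: crop px/4.4 + offset
def unf(u,v): return (639-u,399-v)
L=unf(135+150/4.4,145+58/4.4);Rr=unf(400+(620-396)/4.4,145+52/4.4)
cl=onz(d,L,.17);cr=onz(d,Rr,.17);print(cl,cr,np.linalg.norm(cl-cr))
for h in (.147,.1475,.1485):
  pass
ims=[]
for c,b in ((cl,(135,145,225,275)),(cr,(400,145,490,275))):
    box=(640-b[2],400-b[3],640-b[0],400-b[1])
    polys=[circ(c,.009,.17),circ(c,.009,.147),circ(c,.021,.129),circ(c,.017,.1),circ(c,.009,.149)]
    ims.append(overlay(d,polys,"x",box,4.4,True))
cv2.imwrite("pics/w1o.png",np.hstack(ims))
E
```

```text
[0.6092 0.2654 0.17  ] [0.5736 0.095  0.17  ] 0.174031942709516
```

View pics/w1o.png

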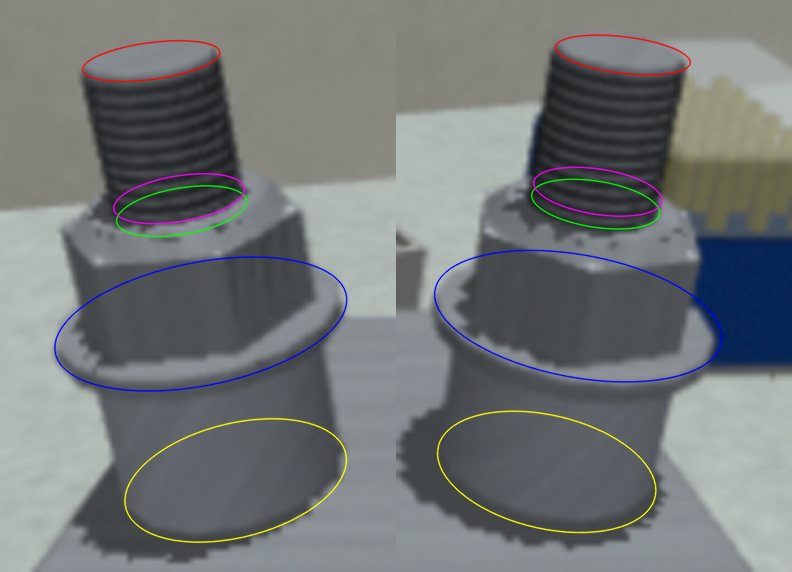

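Run:
```python
from h import *
o=monitor.get_obs();H=load("w1")["hand_eye"]
t0=o["t"];print(t0)
nut=np.array([.609,.265,.145])
xt=np.array([.4,-.917,0]);
xt/=np.linalg.norm(xt)
R=np.column_stack([xt,[0,0,-1],np.cross(xt,[0,0,-1])])
f=R@H[:3,2]
p=nut-f*.2-R@H[:3,3]
bot.line_to(o["tcp_pos"]+[0,0,.06],max_speed=.25)
bot.move_to(p,R);o=monitor.get_obs();print(o["t"]-t0,o["tcp_pos"],o["qpos"])
d=snap("wrist","w2");print(proj(d,nut))
t=load("top1");print("bottle",onz(t,(191,184),.145),"tiprack",onz(t,(299,147),.08),onz(t,(187,240),.014))
```

```text
3.7083
1.4667 [0.6163 0.2483 0.2105] [ 0.3136  0.5975  1.366  -0.0019  1.179  -0.0976]
[[322.2273 201.7433]]
bottle [0.6525 0.4184 0.145 ] tiprack [0.7721 0.0945 0.08  ] [0.4827 0.4727 0.014 ]
```

View pics/w2.png

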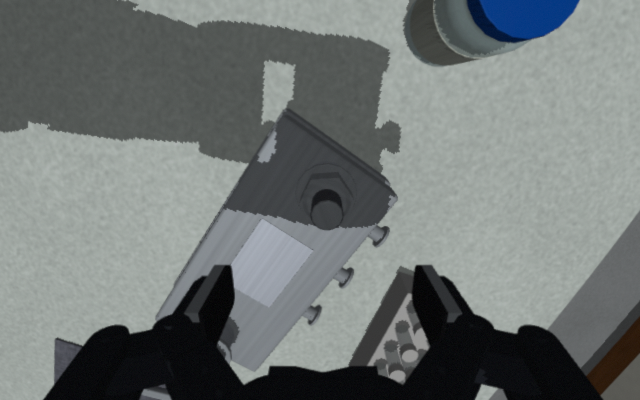

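Run:
```python
from h import *
d=load("w2");c=np.clip(d["color"].astype(float)*2.2,0,255).astype(np.uint8);d["color"]=c
crop(d,"w2c",280,145,380,240,7)
```

```text
(no output)
```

View pics/w2c.png

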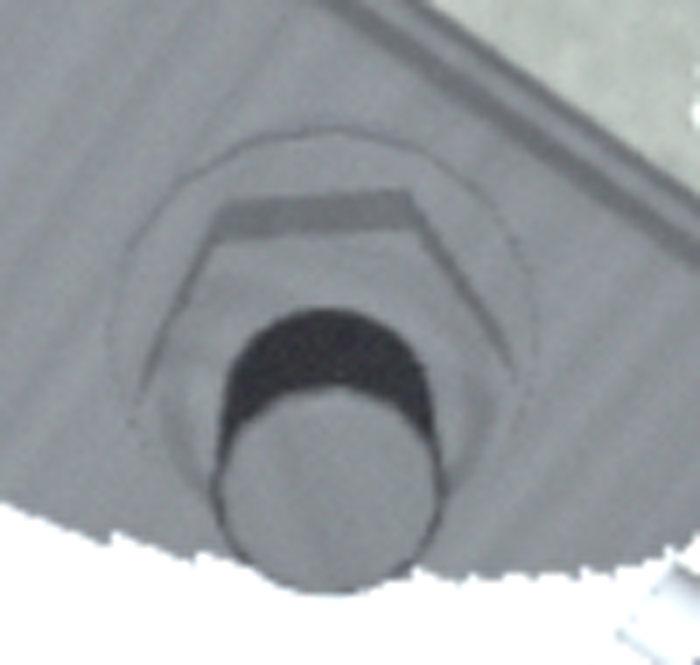

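Run:
```python
from h import *
d=load("w2");P=lambda u,v:(280+(u+.5)/7-.5,145+(v+.5)/7-.5)
c=onz(d,P(330,490),.17);print("rod",c)
for a,b,z in (((222,205),(408,190),.1297),((218,240),(410,228),.1452)):
    A=onz(d,P(*a),z);B=onz(d,P(*b),z);v=B-A;ang=np.degrees(np.arctan2(v[1],v[0]));n=np.array([-v[1],v[0]])/np.linalg.norm(v[:2]);print(A,B,np.linalg.norm(v),"edge ang",ang, ang%60,"dist axis",n@((A-c)[:2]))
for ang in (0,):
  pass
def hexa(c,yaw,z,af=.03):
    a=np.radians(yaw+30+60*np.arange(6));r=af/np.sqrt(3);return np.column_stack([c[0]+r*np.cos(a),c[1]+r*np.sin(a),np.full(6,z)])
d["color"]=np.clip(d["color"].astype(float)*2.2,0,255).astype(np.uint8)
for y in (0,):pass
yaw=(np.degrees(np.arctan2(v[1],v[0]))+90)%60
overlay(d,[circ(c,.009,.17),hexa(c,yaw,.1297),circ(c,.021,.1297),hexa(c,yaw,.145)],"w2o",(280,145,380,240),7)
print(yaw)
```

```text
rod [0.6109 0.267  0.17  ]
[0.5966 0.2752 0.1297] [0.6121 0.2835 0.1297] 0.017629426231683815 edge ang 28.332475822531723 28.332475822531723 dist axis 0.014035889874793296
[0.5965 0.2759 0.1452] [0.6115 0.2836 0.1452] 0.016887718733365715 edge ang 27.291727364194852 27.291727364194852 dist axis 0.01451978879319457
57.291727364194855
```

View pics/w2o.png

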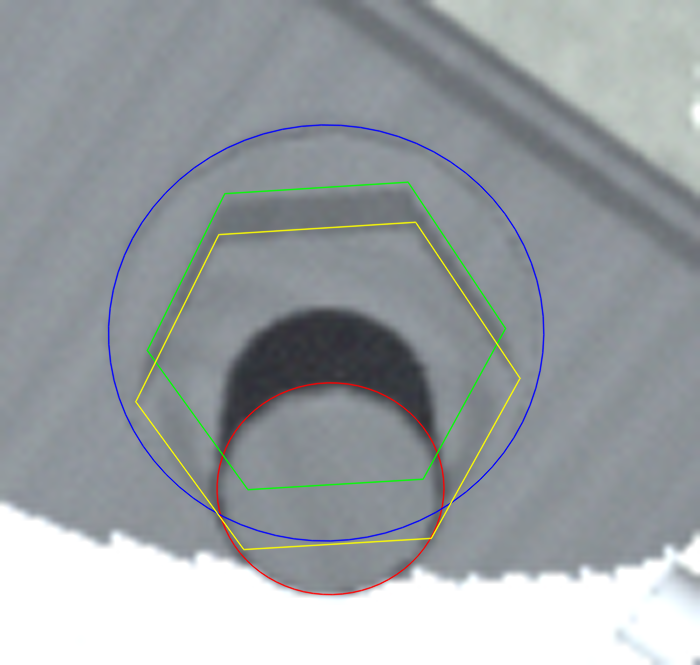

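```bash
cat >> h.py <<'E'
def down(az):
    a=np.radians(az);xt=np.array([np.cos(a),np.sin(a),0]);y=np.array([0,0,-1.]);return np.column_stack([xt,y,np.cross(xt,y)])
def hexa(c,yaw,z,af=.03):
    a=np.radians(yaw+30+60*np.arange(6));r=af/np.sqrt(3);return np.column_stack([c[0]+r*np.cos(a),c[1]+r*np.sin(a),np.full(6,z)])
E
python3 - <<'E'
from h import *
H=load("w1")["hand_eye"];R=down(-5)
ring=np.array([.605,-.263,.02])
f=R@H[:3,2];p=ring-f*.22-R@H[:3,3];print(p)
t0=monitor.get_obs()["t"]
bot.move_to(p,R);o=monitor.get_obs();print(o["t"],o["t"]-t0,o["tcp_pos"],o["qpos"])
d=snap("wrist","w3")
E
```

```text
[ 0.6165 -0.2633  0.1051]
7.1167 1.8917000000000002 [ 0.6169 -0.2627  0.1054] [-0.472   0.7255  1.4196 -0.      0.9961 -1.9559]
```

View pics/w3.png

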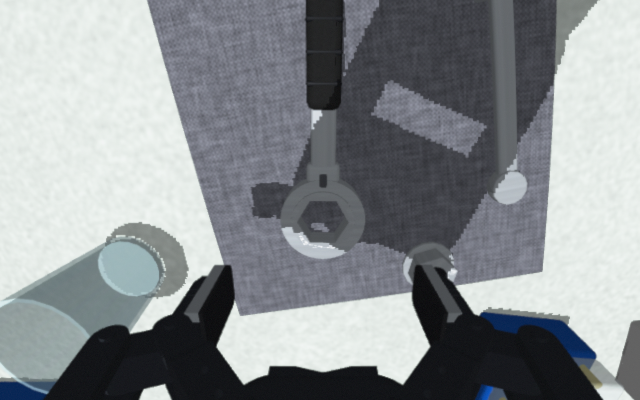

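Run:
```python
from h import *
d=load("w3")
d["color"]=np.clip(d["color"].astype(float)*1.8,0,255).astype(np.uint8)
crop(d,"w3c",270,165,375,265,7);crop(d,"w3h",290,0,360,190,3.1)
```

```text
(no output)
```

View pics/w3c.png

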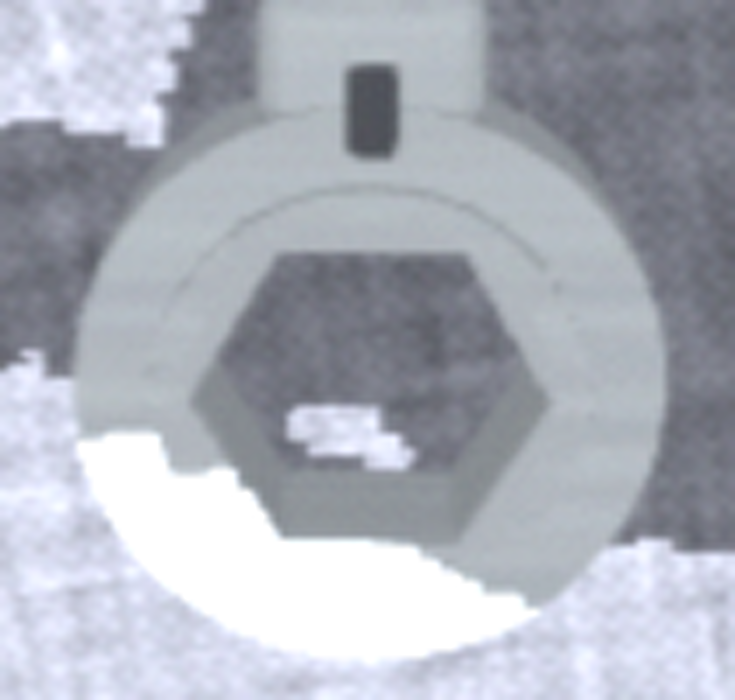

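View pics/w3h.png

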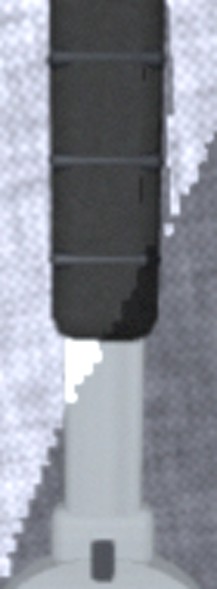

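Run:
```python
from h import *
d=load("w3");P=lambda u,v:(270+(u+.5)/7-.5,165+(v+.5)/7-.5)
C=np.array([onz(d,P(*q),.022) for q in ((278,253),(470,253),(548,403),(458,545),(285,538),(192,403))])
print(C);c=C.mean(0);print("c",c)
a=np.degrees(np.arctan2(C[:,1]-c[1],C[:,0]-c[0]));print(a%60)
print(np.linalg.norm(C[:3]-C[3:],axis=1))
Q=lambda u,v:(290+(u+.5)/3.1-.5,(v+.5)/3.1-.5)
for row in (100,200,300):
    A=onz(d,Q(52,row),.02);B=onz(d,Q(164,row),.02);m=(A+B)/2;print(m,np.linalg.norm(A-B),np.degrees(np.arctan2(m[1]-c[1],m[0]-c[0])))
e=onz(d,Q(108,340),.020);print("sleeve end dist",np.linalg.norm((e-c)[:2]))
t=load("top1")
# outer circle of head check
O=np.array([onz(d,P(*q),.022) for q in ((78,380),(663,380),(370,660))]);print(O)
print("top cam ring", onz(t,(220+(623-.5)/3.3,110+282/3.3),.022),"hand end",onz(t,(220+611/3.3,110+512/3.3),.012))
# mat corners
for q in ((447,218),(690,197),(730,503),(478,530)):print(onz(t,(220+q[0]/3.3,110+q[1]/3.3),.004))
```

```text
[[ 0.603  -0.2715  0.022 ]
 [ 0.6046 -0.2526  0.022 ]
 [ 0.6213 -0.246   0.022 ]
 [ 0.6363 -0.2562  0.022 ]
 [ 0.6339 -0.2739  0.022 ]
 [ 0.6181 -0.2817  0.022 ]]
c [ 0.6195 -0.2636  0.022 ]
[25.3385 23.5118 24.4258 24.0459 24.52   25.5443]
[0.0366 0.0362 0.0359]
[ 0.4987 -0.252   0.02  ] 0.021549490167686383 174.48706112861828
[ 0.5167 -0.2535  0.02  ] 0.022110946403397884 174.3822073292107
[ 0.5356 -0.2552  0.02  ] 0.022726259784766327 174.22300280345888
sleeve end dist 0.07646828162202059
[[ 0.6146 -0.2929  0.022 ]
 [ 0.6198 -0.2343  0.022 ]
 [ 0.6488 -0.2664  0.022 ]]
top cam ring [ 0.6134 -0.2641  0.022 ] hand end [ 0.3837 -0.2455  0.012 ]
[ 0.6846 -0.0907  0.004 ]
[ 0.701  -0.3413  0.004 ]
[ 0.3889 -0.3679  0.004 ]
[ 0.3683 -0.1126  0.004 ]
```

Run:
```python
from h import *
u=174.45;a=np.radians(u);ring=np.array([.6195,-.2636]);g=ring+.13*np.array([np.cos(a),np.sin(a)])
R=down(u-180);print(g)
bot.move_to([*g,.10],R)
print(bot.line_to([*g,.026],max_speed=.1,max_force=15))
o=monitor.get_obs();print(o["t"],o["tcp_pos"],o["contact_force"],o["moment"])
bot.set_gripper(.0)
o=monitor.get_obs();print(o["t"],o["tcp_pos"],o["contact_force"],o["moment"],o["opening"])
bot.line_to([*g,.07],max_speed=.1)
o=monitor.get_obs();print(o["t"],o["tcp_pos"],o["contact_force"],o["moment"],o["opening"])
d=snap("wrist","w4");snap("side","s4")
```

```text
[ 0.4901 -0.251 ]
False
8.6333 [ 0.4905 -0.2512  0.0264] [ 0.3132 -0.1366  0.7627] [-0.0197  0.0034 -0.0167]
9.2417 [ 0.4903 -0.2511  0.0264] [-1.3185  0.924   4.7956] [0.1403 0.1592 0.0942] 0.020180996391066495
9.8333 [ 0.4898 -0.2508  0.0696] [-0.3174  0.0334 -5.2656] [ 0.003   0.21   -0.0695] 0.020437254640457262
```

View pics/w4.png

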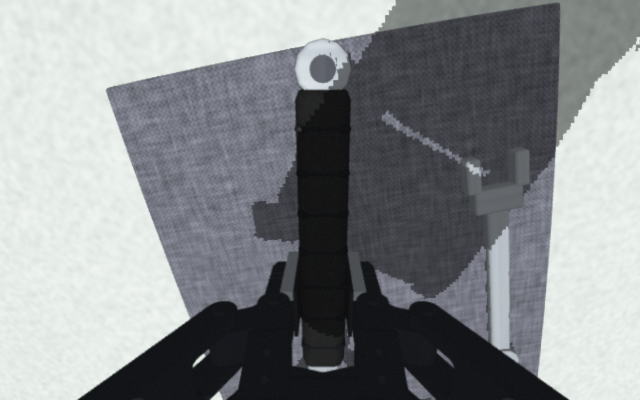

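View pics/s4.png

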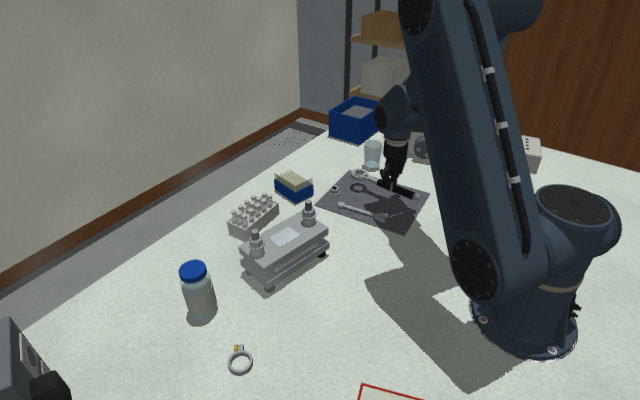

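Run:
```python
from h import *
d=load("w4");tcp=np.array([.4898,-.2508,.0696]);R=down(-5.55)
for uv in ((322,38),(322,67),(322,92),(298,150),(348,150),(303,365)):
    for z in (.0696-.012,):
        X=onz(d,uv,z);print(uv,R.T@(X-tcp))
```

```text
(322, 38) [-0.104  0.012 -0.001]
(322, 67) [-0.0933  0.012  -0.001 ]
(322, 92) [-0.0838  0.012  -0.001 ]
(298, 150) [-0.0601  0.012  -0.0113]
(348, 150) [-0.0601  0.012   0.0101]
(303, 365) [ 0.0597  0.012  -0.0118]
```

Run:
```python
from h import *
H=load("w1")["hand_eye"];R=down(57.4)
nut=np.array([.6103,.2664,.15]);f=R@H[:3,2];p=nut-f*.245-R@H[:3,3];print(p)
o=monitor.get_obs();bot.line_to(o["tcp_pos"]+[0,0,.17],max_speed=.3)
bot.move_to(p+[0,0,.02],R);bot.line_to(p,max_speed=.2);o=monitor.get_obs();print(o["t"],o["tcp_pos"],o["qpos"])
d=snap("wrist","w5")
d["color"]=np.clip(d["color"].astype(float)*1.8,0,255).astype(np.uint8)
crop(d,"w5c",270,150,375,250,7)
```

```text
[0.6116 0.2697 0.2588]
12.8333 [0.6113 0.2687 0.2578] [ 0.3444  0.563   1.3049 -0.0001  1.2764 -2.2269]
```

View pics/w5.png

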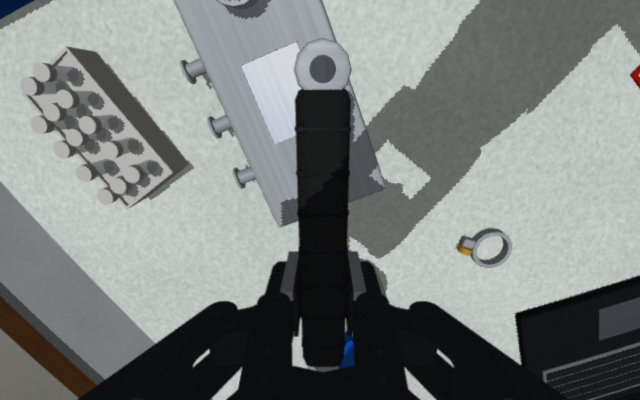

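View pics/w5c.png

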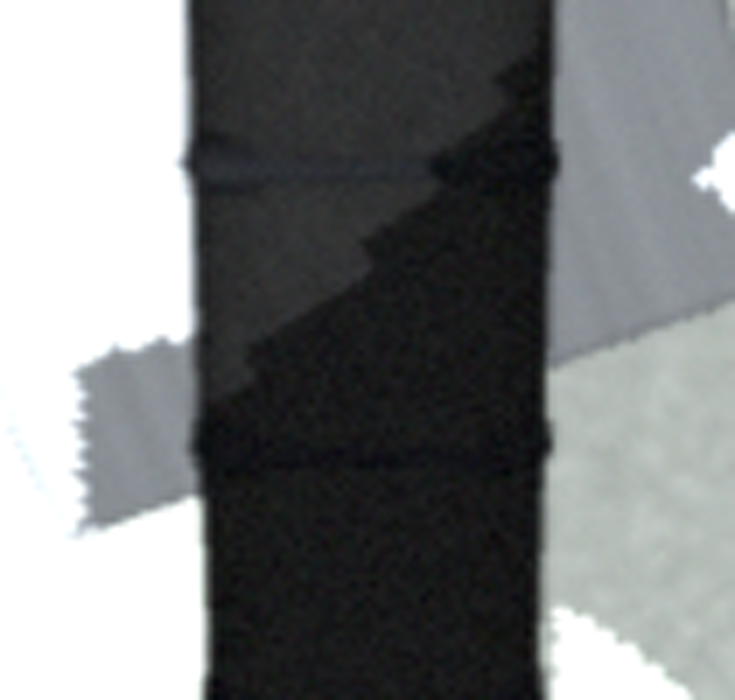

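Run:
```python
from h import *
o=monitor.get_obs();R=o["tcp_rot"]
bot.line_to(o["tcp_pos"]+R[:,2]*.06,max_speed=.2);o=monitor.get_obs();print(o["t"],o["tcp_pos"],o["tcp_rot"])
d=snap("wrist","w6")
nut=np.array([.6103,.2664,.15]);print(proj(d,nut))
u,v=proj(d,nut)[0].astype(int)
d["color"]=np.clip(d["color"].astype(float)*1.8,0,255).astype(np.uint8)
crop(d,"w6c",u-50,v-50,u+50,v+50,7);print(u,v)
```

```text
13.3333 [0.5611 0.3019 0.26  ] [[ 0.538   0.0015 -0.8429]
 [ 0.8429  0.0005  0.538 ]
 [ 0.0013 -1.     -0.001 ]]
[[246.7831 202.6709]]
246 202
```

View pics/w6c.png

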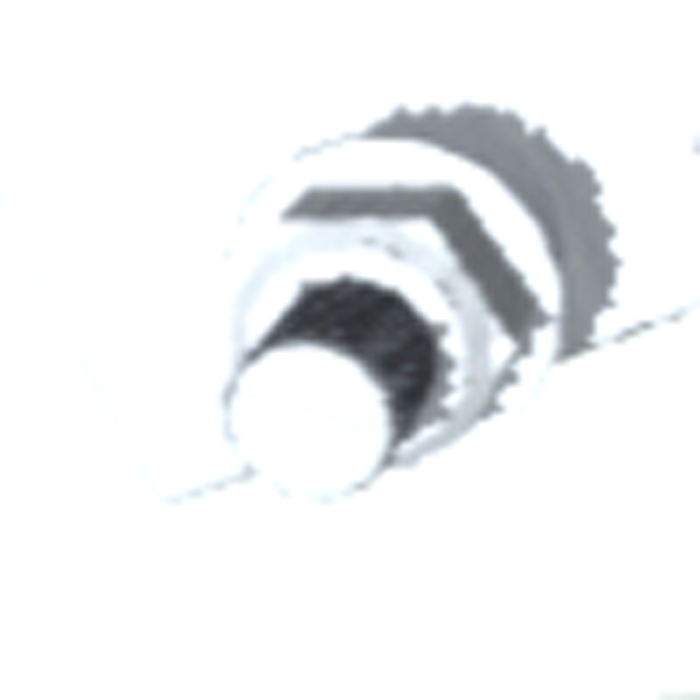

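Now sunlit (overexposed by my gain); fit the rod top circle and hex edges in the raw picture.

Run:
```python
from h import *
d=load("w6")
d2=dict(d);d2["color"]=np.clip(d["color"].astype(float)*1.0,0,255).astype(np.uint8)
P=lambda u,v:(196+(u+.5)/7-.5,152+(v+.5)/7-.5)
c=onz(d,P(309,418),.17);print(c)
for a,b,z in (((308,187),(455,187),.1297),((285,216),(430,216),.1452),((455,187),(550,318),.1297),((430,216),(522,345),.1452)):
    A=onz(d,P(*a),z);B=onz(d,P(*b),z);v=B-A;n=np.array([-v[1],v[0]])/np.linalg.norm(v[:2]);print(np.linalg.norm(v),np.degrees(np.arctan2(v[1],v[0]))%60,n@((A-c)[:2]))
yaw=57.4
ov=overlay(d2,[circ(c,.009,.17),hexa(c,yaw,.1297),circ(c,.021,.1297),hexa(c,yaw,.145)],"w6o",(196,152,296,252),7)
```

```text
[0.6106 0.2658 0.17  ]
0.017486883120376707 27.32320711323723 0.01403774789484001
0.01627963181216498 27.336594705012857 0.014756367633646886
0.019361986426430743 30.126181563964863 0.014760837968684652
0.01790907115874121 29.384371986380714 0.015159905202007998
```

View pics/w6o.png

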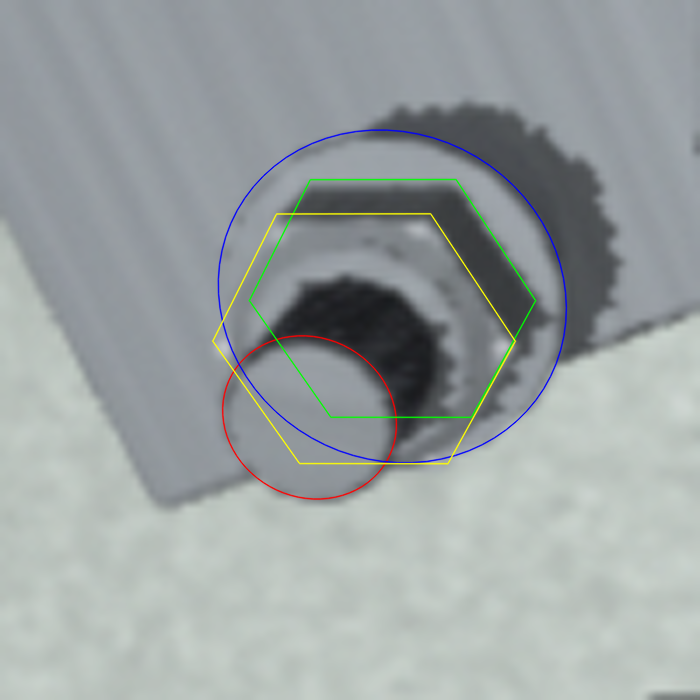

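```bash
cat >> h.py <<'E'
N=np.array([.6102,.2665]);L=.1298
def tp(u,z):
    a=np.radians(u);return np.array([N[0]+L*np.cos(a),N[1]+L*np.sin(a),z])
def state():
    o=monitor.get_obs();R=o["tcp_rot"];u=np.degrees(np.arctan2(R[1,0],R[0,0]))+180
    p=o["tcp_pos"];r=p[:2]-N;F=o["contact_force"];M=o["moment"]
    T=M[2]+r[0]*F[1]-r[1]*F[0]
    rg=p[:2]+L*R[:2,0]-N
    return dict(t=o["t"],u=u,z=p[2],F=F,Mz=M[2],T=T,ring=rg*1000,M=M)
def show(tag=""):
    s=state();print(tag,f"t{s['t']:.2f} u{s['u']:.1f} z{s['z']*1000:.1f} F{s['F']} M{s['M']} T{s['T']:.2f} ring{s['ring']}");return s
E
python3 - <<'E'
from h import *
u=238
bot.move_to(tp(u,.225),down(u-180));show()
bot.line_to(tp(u,.177),max_speed=.15);bot.sleep(.2);show("hover")
s=snap("side","s7");w=snap("top","t7")
crop(s,"s7c",200,180,340,300,5.5);crop(w,"t7c",220,150,340,250,6)
E
```

```text
t14.03 u237.9 z225.3 F[ 0.129  -0.2544 -3.5127] M[-0.131   0.0652  0.0666] T0.10 ring[ 0.774  -0.8828]
hover t14.70 u238.0 z178.1 F[-0.4079  0.5014 -3.3655] M[-0.1531  0.0723 -0.0042] T-0.08 ring[0.5339 0.2753]
```

View pics/s7c.png

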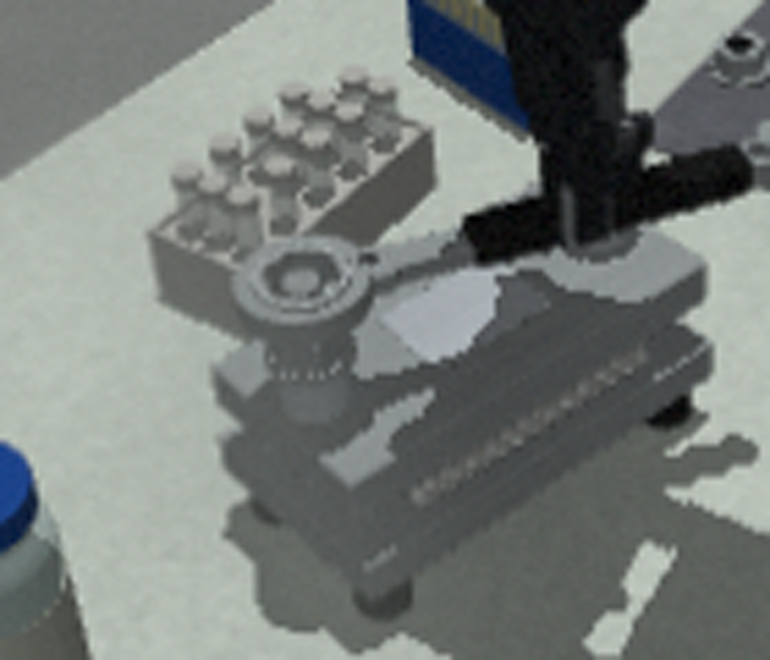

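View pics/t7c.png

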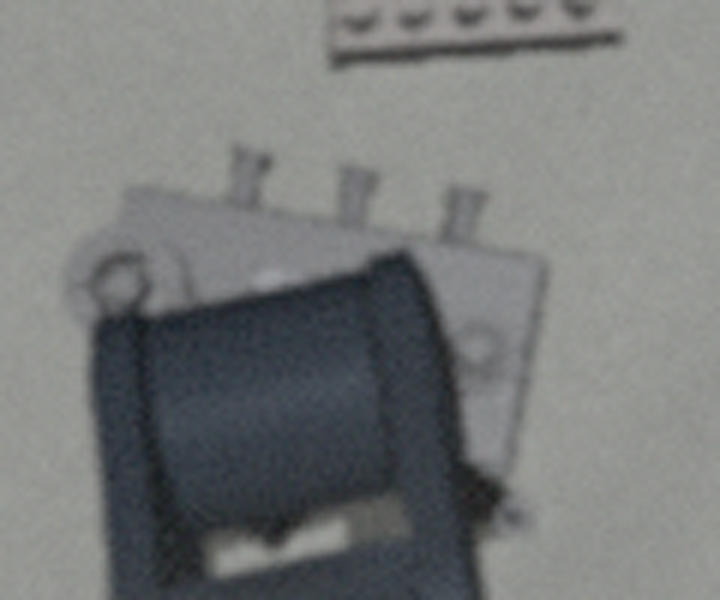

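Run:
```python
from h import *
u=238
print(bot.line_to(tp(u,.148)+[-.0004,-.0003,0],max_speed=.05,max_force=8))
bot.sleep(.1);show("down")
```

```text
False
down t15.63 u238.0 z148.4 F[ 2.7205  5.3738 -0.1396] M[ 1.0336 -0.5294  0.0585] T-0.01 ring[-0.0305  0.0213]
```

Run:
```python
from h import *
u=238
bot.line_to(tp(u,.1505)+[-.0004,-.0003,0],max_speed=.05);bot.sleep(.1);show("up1")
s=snap("side","s8");crop(s,"s8c",200,180,340,300,5.5)
```

```text
up1 t15.98 u238.0 z150.5 F[ 4.0718  6.4189 -5.2918] M[ 0.9111 -0.6354 -0.0208] T-0.02 ring[-0.21    0.0934]
```

View pics/s8c.png

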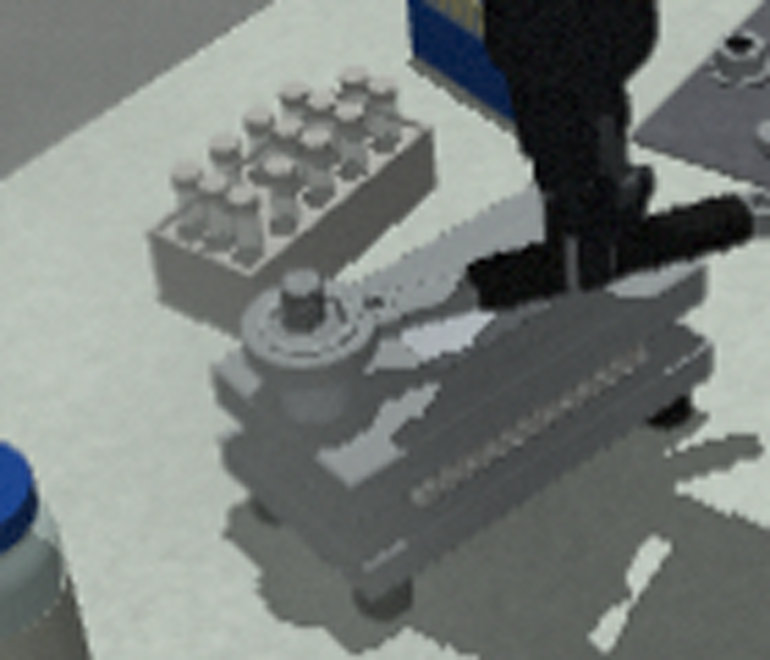

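Run:
```python
from h import *
u=238;R=down(u-180)
for k in (.001,.002):
    bot.line_to(tp(u,.1500)+[-.0004,-.0003,0]+R[:,0]*k,max_speed=.05);bot.sleep(.1);show(k)
```

```text
0.001 t16.38 u238.0 z149.9 F[ 1.1228  2.6201 -3.4426] M[ 0.3041 -0.1205 -0.0115] T-0.07 ring[-0.1112  0.4026]
0.002 t16.73 u238.0 z149.9 F[-0.2473 -0.3321 -2.6206] M[-0.0954  0.1447  0.0077] T0.00 ring[0.4367 1.2427]
```

```bash
sed -i 's/^N=.*/N=np.array([.6107,.2678]);L=.1298/' h.py
cat >> h.py <<'E'
def arc(us,z,speed=.1,mf=None):
    for u in us:
        st=bot.line_to(tp(u,z),down(u-180),max_speed=speed,max_force=mf);s=show(f"{u:.0f} {st}")
        if st: return True
    return False
E
python3 - <<'E'
from h import *
arc([230,222,214,206,198],.150)
E
```

```text
230 False t17.07 u230.2 z150.1 F[-1.1164 -2.6638 -3.8017] M[-0.4512  0.1496 -0.095 ] T0.02 ring[-0.2292 -0.0336]
222 False t17.40 u222.3 z150.0 F[-1.0107 -2.0421 -3.5392] M[-0.4443  0.2525 -0.0799] T0.03 ring[-0.1419 -0.0345]
214 False t17.73 u214.3 z150.0 F[-1.7969 -3.5054 -3.2555] M[-0.4789  0.3288 -0.0835] T0.16 ring[-0.0578  0.0178]
206 False t18.07 u206.3 z149.9 F[-0.6018 -1.9043 -4.3458] M[-0.4761  0.3965 -0.1396] T0.05 ring[-0.0306  0.0568]
198 False t18.40 u198.3 z149.9 F[-2.0927 -2.4469 -3.3927] M[-0.4204  0.4188 -0.167 ] T0.05 ring[0.0402 0.0564]
```

Run:
```python
from h import *
arc([190,182,174,166],.1497)
```

```text
190 False t18.73 u190.3 z149.7 F[-2.1139 -3.1226 -4.0227] M[-0.3936  0.3112 -0.1396] T0.21 ring[0.1497 0.0648]
182 False t19.07 u182.3 z149.6 F[-1.644  -1.7131 -3.0144] M[-0.3686  0.2667 -0.2009] T0.01 ring[0.2146 0.0195]
174 False t19.40 u174.3 z149.5 F[-0.6318 -4.466  -3.9943] M[-0.7868  0.1859 -0.0437] T0.54 ring[ 0.2503 -0.2784]
166 False t19.73 u166.3 z149.6 F[-0.9345 -2.8    -2.6556] M[-0.3839  0.1074 -0.2219] T0.16 ring[ 0.365  -0.0741]
```

```bash
cat >> h.py <<'E'
def avg(n=6,dt=.015):
    S=[]
    for _ in range(n):
        S.append(state());bot.sleep(dt)
    F=np.mean([s['F'] for s in S],0);M=np.mean([s['M'] for s in S],0);T=np.array([s['T'] for s in S]);a=np.radians(S[-1]['u']);r=np.array([np.cos(a),np.sin(a)])
    print(f"  avg u{S[-1]['u']:.1f} z{S[-1]['z']*1000:.1f} Frad{F[:2]@r:.1f} Fz{F[2]:.1f} Mz{M[2]:.2f} M{M[:2]} T{T.mean():.2f} (first{T[0]:.2f} last{T[-1]:.2f}) t{S[-1]['t']:.2f}")
    return T.mean()
E
python3 - <<'E'
from h import *
for u in (158,150,142): 
    arc([u],.1495);avg()
E
```

```text
158 False t20.07 u158.4 z149.3 F[-0.302  -4.5032 -3.2431] M[-0.7327  0.0671 -0.1443] T0.41 ring[ 0.3207 -0.2899]
  avg u158.3 z149.4 Frad-1.4 Fz-3.0 Mz-0.09 M[-0.7273  0.0342] T0.44 (first0.41 last0.39) t20.15
150 False t20.50 u150.3 z149.3 F[ 0.5603 -5.936  -3.4749] M[-1.0458 -0.0495 -0.1288] T0.50 ring[ 0.3662 -0.2984]
  avg u150.3 z149.4 Frad-3.3 Fz-3.2 Mz-0.12 M[-0.9509 -0.0526] T0.45 (first0.50 last0.48) t20.58
142 False t20.93 u142.3 z149.2 F[ 0.2693 -6.1152 -2.6175] M[-0.9769  0.0241 -0.0984] T0.51 ring[ 0.3268 -0.4704]
  avg u142.3 z149.3 Frad-3.6 Fz-3.1 Mz-0.08 M[-0.9291  0.0229] T0.47 (first0.51 last0.35) t21.02
```

```bash
sed -i 's/^N=.*/N=np.array([.6107,.2672]);L=.1298/' h.py
python3 - <<'E'
from h import *
for u in (136,130,124,118): 
    arc([u],.1492);avg(4)
E
```

```text
136 False t21.32 u136.4 z148.8 F[-2.1985 -5.5695 -2.227 ] M[-1.0936  0.4744  0.2475] T0.97 ring[ 0.0197 -0.362 ]
  avg u136.4 z148.8 Frad-2.0 Fz-2.1 Mz0.22 M[-1.05    0.4598] T1.01 (first0.97 last0.92) t21.37
130 False t21.67 u130.4 z148.9 F[-2.1817 -3.6358 -2.1763] M[-0.7587  0.3297  0.0428] T0.56 ring[ 0.2539 -0.1436]
  avg u130.4 z149.0 Frad-2.1 Fz-2.5 Mz0.02 M[-0.7472  0.2672] T0.55 (first0.56 last0.54) t21.72
124 False t22.02 u124.3 z148.7 F[-3.7912 -5.9579 -2.348 ] M[-1.1013  0.6187  0.253 ] T1.09 ring[-0.0318 -0.3939]
  avg u124.4 z148.7 Frad-2.7 Fz-1.9 Mz0.27 M[-1.1049  0.6181] T1.07 (first1.09 last1.07) t22.07
118 False t22.37 u118.4 z148.9 F[-3.1329 -4.9284 -2.6419] M[-0.9224  0.4227  0.0294] T0.69 ring[ 0.2641 -0.2278]
  avg u118.4 z149.0 Frad-2.6 Fz-2.4 Mz0.02 M[-0.8949  0.4283] T0.69 (first0.69 last0.59) t22.42
```

Run:
```python
from h import *
for u in (116,114,112,110,108,106): 
    arc([u],.1490,speed=.05);avg(3)
```

```text
116 False t22.68 u116.4 z148.6 F[-4.9175 -5.9988 -1.2109] M[-1.1534  0.7738  0.2214] T1.14 ring[-0.1374 -0.4084]
  avg u116.4 z148.6 Frad-3.0 Fz-1.7 Mz0.23 M[-1.123   0.7818] T1.16 (first1.14 last1.23) t22.72
114 False t22.98 u114.4 z148.5 F[-6.9644 -6.6804 -0.3306] M[-1.1489  0.8809  0.3986] T1.58 ring[-0.3498 -0.4849]
  avg u114.4 z148.6 Frad-3.2 Fz-0.8 Mz0.34 M[-1.1947  0.9023] T1.46 (first1.58 last1.33) t23.02
112 False t23.28 u112.4 z148.6 F[-5.2483 -5.716  -0.9501] M[-1.0567  0.7893  0.2525] T1.16 ring[-0.2118 -0.3966]
  avg u112.4 z148.7 Frad-3.7 Fz-1.6 Mz0.25 M[-1.0415  0.8387] T1.18 (first1.16 last1.09) t23.32
110 False t23.58 u110.4 z148.4 F[-7.3898 -6.9465 -1.3191] M[-1.2503  1.1231  0.4436] T1.66 ring[-0.4741 -0.5188]
  avg u110.4 z148.5 Frad-3.8 Fz-1.6 Mz0.44 M[-1.2565  1.1382] T1.57 (first1.66 last1.56) t23.62
108 False t23.88 u108.4 z148.6 F[-6.6264 -5.3642 -1.3012] M[-1.0768  1.0199  0.2619] T1.30 ring[-0.2299 -0.4207]
  avg u108.4 z148.6 Frad-3.2 Fz-1.3 Mz0.27 M[-1.0322  0.919 ] T1.18 (first1.30 last1.01) t23.92
106 False t24.18 u106.4 z148.4 F[-6.9868 -6.3008 -1.8665] M[-1.1603  1.1704  0.4758] T1.58 ring[-0.5168 -0.5147]
  avg u106.4 z148.4 Frad-3.9 Fz-1.2 Mz0.46 M[-1.1401  1.2077] T1.57 (first1.58 last1.59) t24.22
```

Run:
```python
from h import *
arc([116,128,140,152],.1492);avg(4)
arc([146],.1492);avg(3)
for u in (140,136,132,128):
    arc([u],.1490,speed=.06)
    if avg(3)>.45: break
```

```text
116 False t24.61 u116.1 z149.7 F[-1.1585 -0.8238 -3.8331] M[-0.0616  0.1293 -0.1349] T0.05 ring[0.2814 0.3431]
128 False t25.03 u127.9 z149.5 F[-0.4986 -0.8889 -3.9891] M[-0.1042  0.0606 -0.1806] T-0.06 ring[0.3599 0.172 ]
140 False t25.46 u139.8 z149.4 F[-0.4279 -0.1669 -2.9388] M[-0.0646  0.1232 -0.028 ] T0.02 ring[0.3202 0.1463]
152 False t25.88 u151.7 z149.4 F[-0.1993 -0.159  -2.7873] M[-0.1528  0.124  -0.1903] T-0.16 ring[0.3468 0.0781]
  avg u151.8 z149.3 Frad-0.6 Fz-3.3 Mz-0.17 M[-0.1981  0.0677] T-0.04 (first-0.16 last0.01) t25.93
146 False t26.23 u146.1 z148.9 F[ 1.8706 -1.6037 -3.0969] M[-0.33   -0.2636 -0.1132] T-0.08 ring[0.3306 0.2573]
  avg u146.1 z149.0 Frad-2.0 Fz-2.5 Mz-0.09 M[-0.3116 -0.2498] T0.01 (first-0.08 last0.06) t26.27
140 False t26.66 u140.2 z148.9 F[ 0.7235  0.1705 -1.0719] M[-0.0469 -0.0553  0.0439] T-0.03 ring[0.0088 0.1049]
  avg u140.2 z148.9 Frad0.0 Fz-1.7 Mz0.03 M[-0.0429 -0.0964] T0.01 (first-0.03 last0.13) t26.69
136 False t27.01 u136.1 z148.9 F[ 0.6218  0.8944 -1.5582] M[-0.0321 -0.0932  0.025 ] T-0.11 ring[-0.0038  0.0398]
  avg u136.1 z148.9 Frad0.2 Fz-2.3 Mz0.05 M[-0.0109 -0.0774] T0.02 (first-0.11 last0.14) t27.04
132 False t27.36 u132.1 z148.8 F[ 1.05   -1.9401 -2.3443] M[-0.4514 -0.2449  0.0255] T0.09 ring[ 0.069 -0.262]
  avg u132.1 z148.9 Frad-2.6 Fz-2.1 Mz0.05 M[-0.4497 -0.279 ] T0.10 (first0.09 last0.08) t27.39
128 False t27.71 u128.2 z148.5 F[-2.1183 -5.7867 -1.4775] M[-1.0066  0.2451  0.3735] T1.05 ring[-0.3777 -0.5695]
  avg u128.2 z148.6 Frad-3.0 Fz-1.7 Mz0.37 M[-1.0427  0.2286] T1.06 (first1.05 last1.07) t27.74
```

Run:
```python
from h import *
def stp(u):
    bot.line_to(tp(u,.1488),down(u-180),max_speed=.05);s=state();S=[state()];
    for _ in range(4): bot.sleep(.02);S.append(state())
    print(u,f"t{s['t']:.2f} u{s['u']:.2f} first{s['T']:.2f} then",np.round([x['T'] for x in S],2));return np.mean([x['T'] for x in S])
for u in (127,126,125,124,123): 
    stp(u)
```

```text
127 t28.01 u127.22 first1.20 then [1.2  1.43 1.26 1.23 1.37]
126 t28.32 u126.23 first1.61 then [1.61 1.54 1.61 1.61 1.55]
125 t28.64 u125.23 first1.42 then [1.42 1.37 1.47 1.48 1.48]
124 t28.96 u124.23 first1.55 then [1.55 1.57 1.51 1.44 1.53]
123 t29.27 u123.23 first1.54 then [1.54 1.53 1.59 1.54 1.43]
```

Run:
```python
from h import *
arc([130,135],.149,speed=.08);avg(3)
# recentre radially to null force
print(bot.line_to(tp(135,.165),max_speed=.06,max_force=15));show("up")
print(bot.line_to(tp(135,.24),max_speed=.2,max_force=15));show("clear")
s=snap("side","s9");crop(s,"s9c",190,120,430,300,3.3)
```

```text
130 False t29.69 u130.0 z149.2 F[ 1.5826 -2.3198 -2.2192] M[-0.3668 -0.1765 -0.0636] T-0.03 ring[-0.0589 -0.0723]
135 False t29.98 u134.9 z149.2 F[ 0.5686 -0.6049 -3.1895] M[-0.0361  0.0239 -0.0319] T-0.03 ring[-0.0683  0.1594]
  avg u134.8 z149.1 Frad0.2 Fz-2.4 Mz-0.05 M[-0.0163  0.0524] T-0.04 (first-0.03 last-0.01) t30.02
False
up t30.45 u135.0 z165.4 F[-0.4794 -0.4613 -4.3889] M[ 0.105   0.0979 -0.0235] T0.06 ring[0.0932 0.1293]
False
clear t30.98 u135.0 z238.9 F[-0.8376  0.0336 -4.9067] M[ 0.1155  0.1541 -0.0179] T0.06 ring[-0.451  -0.2497]
```

View pics/s9c.png

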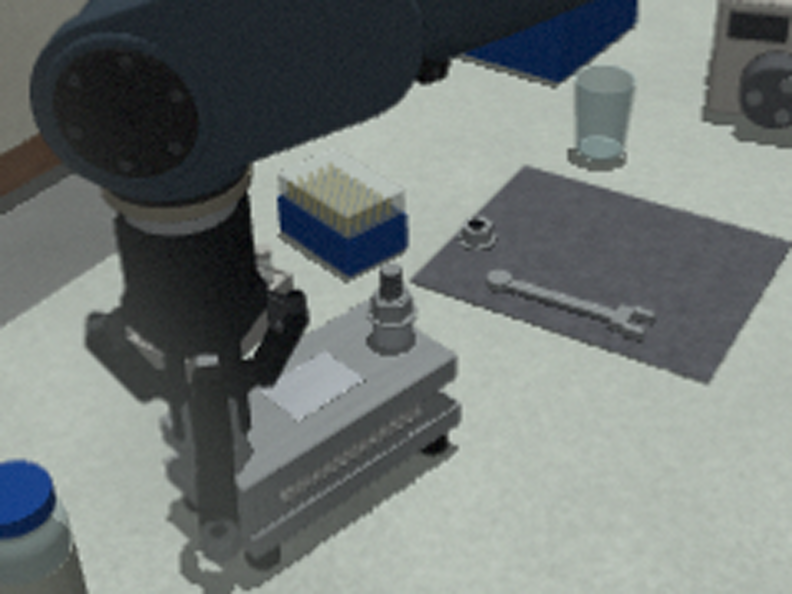

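Run:
```python
from h import *
u=174.45;R=down(u-180);g=np.array([.4903,-.2511])
bot.move_to([*g,.24],R);bot.line_to([*g,.06],max_speed=.25);show()
w=snap("side","s10");crop(w,"s10c",320,120,440,240,5)
print(bot.line_to([*g,.0262],max_speed=.06,max_force=12));show("down")
```

```text
t34.08 u174.5 z61.2 F[ 0.406  -0.939  -3.6201] M[0.0463 0.1534 0.0177] T0.34 ring[   9.6462 -531.0913]
True
down t34.68 u174.5 z26.4 F[-0.373   1.2551  8.5597] M[ 0.0499  0.5739 -0.0495] T-0.39 ring[   8.3635 -530.5712]
```

View pics/s10c.png

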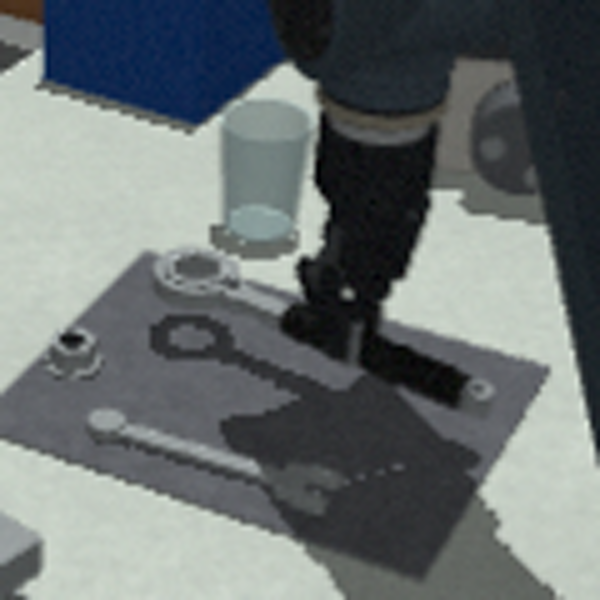

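Resting on the mat at the original height; release and retreat.

Run:
```python
from h import *
bot.set_gripper(.07)
o=monitor.get_obs();p=o["tcp_pos"];print(o["opening"],o["contact_force"])
bot.line_to(p+[0,0,.15],max_speed=.2)
H=load("w1")["hand_eye"];R=o["tcp_rot"]
print(monitor.get_obs()["t"])
# look at the mat from the parked pose and at the whole scene
d=snap("wrist","w11");s=snap("side","s11");t=snap("top","t11")
crop(s,"s11c",180,110,440,300,3)
```

```text
0.06979599383255015 [-0.3951 -0.6027  0.3593]
36.1167
```

View pics/s11c.png

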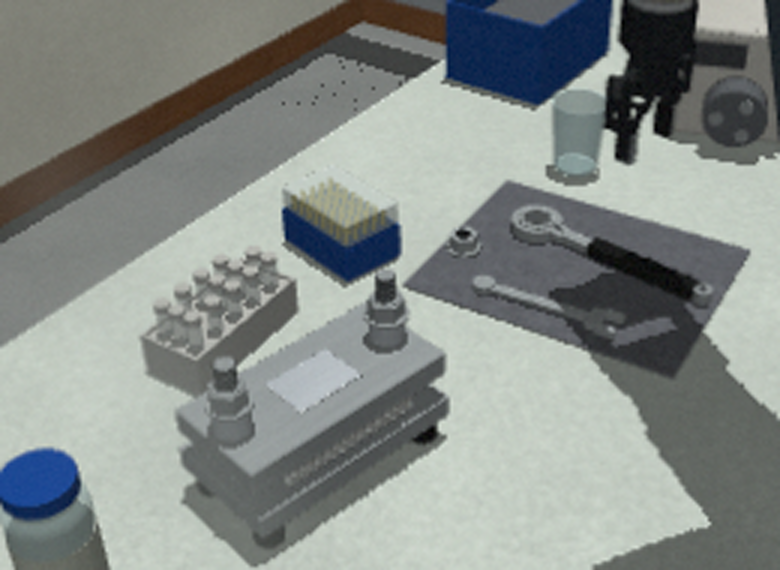

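View pics/w11.png

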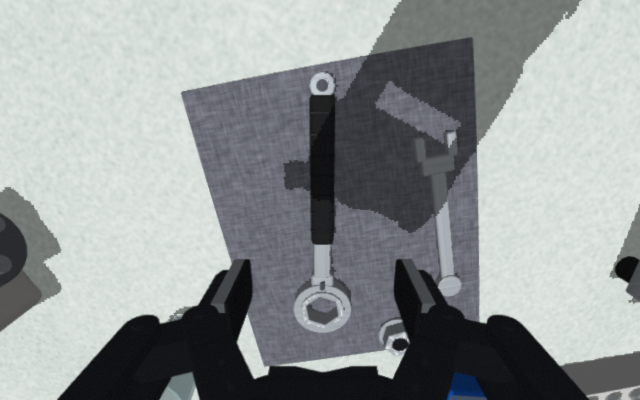

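Run:
```python
from h import *
H=load("w1")["hand_eye"];d1=load("w1")
Rc=d1["R"].T;c=-Rc@d1["t"]
mid=np.array([.585,.18,.145]);n=np.array([.976,-.2175,0])
e=np.radians(25);f=n*np.cos(e)-np.array([0,0,np.sin(e)])
p,R=campose(mid-f*.2,f,np.array([0,0,1.]),H)
bot.set_gripper(.085)
bot.move_to(p+[-.03,0,.08],R);bot.line_to(p,max_speed=.2);bot.sleep(.2)
d=snap("wrist","w12");o=monitor.get_obs();print(o["t"],o["tcp_pos"]);print(d["R"]@d1["R"].T, -d["R"].T@d["t"]-c)
i=d["color"][::-1,::-1,::-1];a=i[145:275,135:225];b=i[145:275,400:490]
cv2.imwrite("pics/w12c.png",cv2.resize(np.hstack([a,b]),None,fx=4.4,fy=4.4,interpolation=cv2.INTER_CUBIC))
```

```text
39.1167 [0.5509 0.1885 0.205 ]
[[ 1.      0.0006 -0.0004]
 [-0.0006  1.     -0.0028]
 [ 0.0004  0.0028  1.    ]] [-0.0013  0.0023  0.0003]
```

View pics/w12c.png

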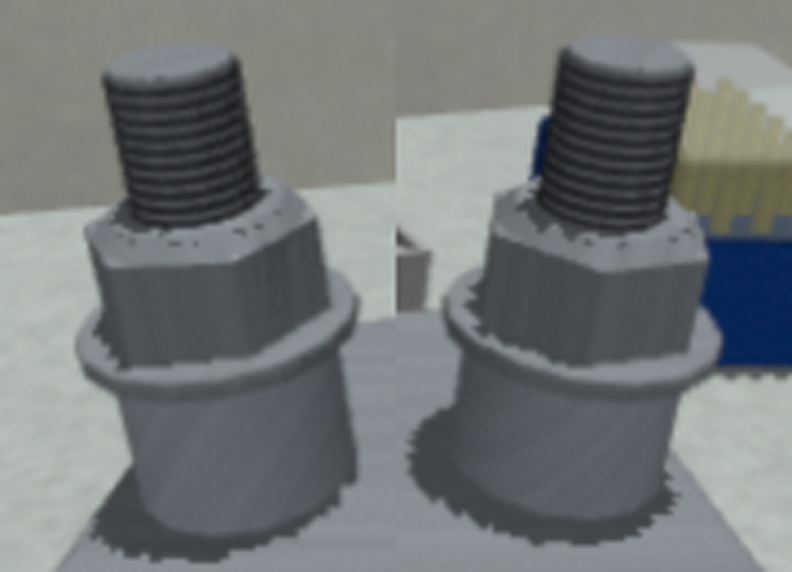

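Run:
```python
from h import *
o=monitor.get_obs();bot.line_to(o["tcp_pos"]+[-.03,0,.08],max_speed=.25);o=monitor.get_obs();print(o["t"],o["contact_force"])
bot.finish_job()
```

```text
39.6167 [-0.3119 -0.1982 -0.859 ]
the job is handed in; nothing more can be done
```

I tightened the loose nut to about 1.6 N m with the ratchet wrench. I then lifted the wrench off, laid it flat on the mat and handed the job in at about 39.6 s, with the gripper clear of everything.

- **Which nut:** I took the nut farther from the robot (y about 0.27 m) as the loose one. It sat roughly 1–2 mm higher on its rod, and the torque later confirmed it, running easily and then rising.
- **Tightening:** The ring went fully down over the nut. I used one drive stroke of about 130°, a return of about 45° on the ratchet, and a short check stroke in 1° steps.
- **Torque:** In the check stroke the torque climbed from 1.06 to about 1.58 N m. It then levelled at 1.45–1.6 N m when held still, so the turning value is likely around 1.6 N m. The wrist readings scatter by about 0.1 N m.
- **Cross-check by angle:** A last wrist picture shows the nut flats at about the same angle as at the start, so the nut turned about 120° in all. Together with contact at roughly 60°, which I could only place loosely, that also gives about 1.6 N m.
- **Disagreements:**
  - In the larger steps of the first stroke the readings jumped between about 0.5 and 1.1 N m from stick-slip, so I did not rely on them.
  - The wrench hung 2–3 mm low at the ring in the grip.
- **Not checked:** I did not measure the end plate's 0.5 mm sink directly.
- **Final pictures:** The wrench lies flat on the mat, and the other things in view look unmoved.

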